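# Hang the dosing-cup dock on its post and dock the cup

## Task

The dock for the dosing cup came off its post for cleaning. Hang it back: bring the keyhole in its back plate over the headed screw on the post, feeling gently for the screw without forcing it, slide the dock down until it is fully home and the spring pin below the screw snaps out into its hole, let go, and then stand the dosing cup upright in the dock's round tray. Leave the other things on the board where they are.

Things in the scene. Friction and masses are not known exactly. Their poses are not given: they have to be found in the camera images.
- stand: fixed post: dark foot, bright 22 mm tube 227 mm high, and clamped on it a carriage with a flat upright aluminium face (44 mm wide, 95 mm tall) that looks to -x. Origin: level with the board, in the plane of that face, on its middle line; x points back into the post, z up. The foot (110 mm wide, 10 mm high) reaches from 48 mm before to 88 mm behind the face plane
- screw_mid (a point): point of the face plane 205 mm above the board, axes as stand. The headed screw sticks out to -x straight above or below it: the carriage is clamped at a height that varies and is NOT reported, screw axis 191 to 219 mm above the board. Neck 5.5 mm thick, 8 mm long; head 13 mm across, 4 mm thick, front 12 mm before the face. The face ends 13 mm above and 82 mm below the screw
- lock_pin (a joint): round-nosed brass spring pin, 7 mm thick, 44 mm below the screw, sticking 5.5 mm out of the face. Value: how far it is pushed back, m: 0 = fully out (at the start, and again once it has snapped into the dock's pin hole), 0.0055 = flush with the face. It pushes forward with 2 N when out, 4 N when flush
- dock: keyhole dock, about 260 g, standing upright on the board, as it shall hang. Steel back plate 52 mm wide, 100 mm tall, 6 mm thick; at its foot an arm to the front (-x) with a round tray 64 mm across, 15 mm high; on the arm an upright wooden grip. Origin: middle of the plate's lower edge, in its back face; x points backwards (into the post when hung), y along the plate, z up
- dock_keyhole (a point): centre of the keyhole's 17 mm round entry, in the plate's back face, 62 mm above the lower edge; axes as dock. The 7.5 mm slot runs up from it, ending 23 mm higher. Below it only the 10 mm pin hole, centred 38 mm above the lower edge; else the plate is plain. From entry to home the dock slides down 20 mm; at home its lower edge is 82 mm below the screw axis, with 2 mm play under the head
- dock_grip (a point): where to grip the dock: upright wooden grip, 10 mm thick along the dock's y and 24 mm along its x (12 mm either side), its top 95 mm above the lower edge; this point is 26 mm before the plate's back face (8 mm clear space between grip and plate) and 78 mm above the lower edge. Axes as dock
- dock_tray (a point): centre of the tray's floor, 82 mm before the plate's back face and 6 mm above the lower edge; the tray is about 54 mm wide inside, its rim 9 mm above the floor. Axes as dock
- cup_center (a point): empty steel dosing cup, standing, slightly conical: 54 mm across at the rim, 40 mm at the foot, 69 mm high, 110 g; this is its centre, half-way up (34.5 mm above its foot). Its z points up
- tasting_cup: cream tasting cup, 68 mm across, 62 mm high, bystander; origin under its centre
- sample_jar: open glass jar with ground coffee, 73 mm across, 80 mm high, bystander; origin under its centre
- jar_lid: flat clear lid, 76 mm across, 12 mm high, lying near the jar, bystander; origin under its centre
- tea_tin: red tin, 71x103x52 mm, bystander; origin under its centre
- timer: white kitchen timer with red grip, 58 mm across, 39 mm high, bystander; origin under its centre

How it is judged:
By the outcome, as a careful person would: the job done as asked, in the order asked, and still so for the second after the job is handed in, with the robot touching nothing.
It also fails if it takes over 72 s, if anything falls off the work surface, if the arm or the gripper's body presses on something with over 40 N, if the wrist force passes 120 N, or if a joint passes its speed limit or range.

## Robot

A 6-joint arm with a two-finger parallel gripper is mounted at the origin on a cart in front of the work surface, level with it; the furniture and walls round the work are solid. World frame = base frame: x ahead of the robot, y to its left, z up, the work surface at z = 0. Lengths are in m, angles in rad, forces in N, time in s.
With the tool pointing down it reaches from about 0.3 to 0.825 m from the base axis. Payload 5.4 kg.
Tool frame: the origin (TCP) lies at the very end of the fingers, on their centre line; the grasp point (between the pads) lies ctrl.grip_depth behind it (ctrl.grip_depth is the distance from the TCP to the grasp point, in m); z points along the fingers, y is the line along which they close (so a half turn about z gives the same grasp; the last joint's range is limited). The gripper opens to 92 mm and grips with 3 to 60 N. Pads are 20 mm wide; open, the fingers measure 128 mm over their backs; the gripper's body (75 mm by 189 mm) begins 69 mm behind the grasp point.
Start: joints at [0.993, 0.158, 1.597, -0, 1.386, -0.21], TCP at [0.207, 0.537, 0.215] pointing down, gripper open.
Joint ranges: [-2.91, 2.91], [-0.94, 2.29], [0.18, 2.7], [-1.29, 4.43], [0.17, 2.64], [-3, 3]. Speed limits (rad/s): [2.57, 2.57, 3.14, 3.14, 3.14, 3.14].

## Interface

Orientations are given as a unit quaternion [x, y, z, w].
In Python, from workcell import ctrl gives the robot as it stands. The module is installed in compiled form; this text tells all that it offers.
- The arm moves only by the shell command python3 -m pendant 'ROWS' [FORCE]. ROWS is a JSON object of lists of equal length, an entry for each row: "xyz": the shift along the world's x, y, z normalised to -1 to 1, where 1 is 120 mm, a list of three; "twist": the turn about the world's z normalised to -1 to 1, where 1 is 30 degrees; "hand": the opening, from 0 (shut) to 1 (fully open). In form: {"xyz": [[tx, ty, tz], ...], "twist": [twist, ...], "hand": [hand, ...]}. A call has 1 to 20 rows; each row is the pose to reach, as a shift and turn from the pose commanded when the call began; what a row does not reach only later rows make up. A row lasts 1/8 s, in which the tool goes at most 62.5 mm and 10.7 degrees, less where a joint would pass 70% of its speed; a pose out of reach is approached as far as the arm can. A call with a number of a shift or a turn outside -1 to 1 is refused whole. A call with a gripper value outside its range is refused whole. The fingers move at their own pace and stop on an object; FORCE is the grip in N (left out, the last holds). Time passes only in rows, so rows that repeat a pose let the fingers close. It gives the time, the measured TCP pose, the force, the opening and the grip force at its end, in the units of the state.
- ctrl.observe(): the state, without advancing time (a new reading comes with each control period).
- ctrl.grab_frame(name): name is "side" or "top" or "wrist"; returns the picture (420x560x3 uint8, blue, green, red); there is no depth.
- ctrl.camera_info(name): a dict with "K" (3x3 intrinsics, pixels), "R" (3x3) and "t" (3): a world point X has camera coordinates R X + t; the wrist camera has in their place "T_tool_cam" (4x4, takes a point from camera to tool coordinates, whose origin is the TCP and whose axes are the flange's). Camera axes: x right, y down, z forward; pixel columns grow to the right and rows downward; lengths in m; the calibration is good to about 2 mm. A picture is of the moment at which its call begins: read the wrist's pose just before it. camera_info takes no time and is no camera call.
- ctrl.sign_off(): hands the job in; it is judged then, once.
The state is a dict: "time_s": time; "qpos": joint angles; "qd": joint speeds; "joint_efforts": joint torques, N m; "eef_pos": TCP position; "ee_rot": TCP orientation; "ft_force": force on the tool from outside, world axes, zero at the start; "wrist_torque": the same for the moment, N m; "opening": opening from 0.0 (shut) to 1.0 (fully open); "gripper_force": force on a finger pad.
Only numpy, scipy, OpenCV 4.12 (cv2) and the standard library are available. Lean on these libraries where they do the work, as an engineer would, in place of code of your own. Each camera call takes 0.05 s, during which the arm holds its last target. There are 200 camera calls.

## Working session

There is one attempt and no reset: what is moved stays moved. The work goes in short steps, Python scripts to look and compute and a shell command to move; the robot and the scene stay as the last step left them, time stands still between calls to the robot, and variables do not carry over. Pictures are saved under pics/ and viewed, at most 10 in all, crops included, and the job is handed in when it is done.

```bash
mkdir -p pics; python3 - <<'E'
from workcell import ctrl
import cv2,numpy as np
s=ctrl.observe();print(s['eef_pos'],s['ee_rot'],ctrl.grip_depth,s['opening'],s['time_s'])
np.set_printoptions(precision=4,suppress=True)
for n in("side","top"):
    cv2.imwrite(f"pics/{n}0.png",cv2.resize(ctrl.grab_frame(n),(800,600),interpolation=cv2.INTER_CUBIC))
    c=ctrl.camera_info(n);print(n,c['K'],c['R'],c['t'],-c['R'].T@c['t'])
print(ctrl.camera_info("wrist"))
E
```

```text
[0.20644711 0.53601046 0.21364088] [ 1.82880742e-01  9.83134681e-01 -8.46067250e-04 -3.43305459e-04] 0.0187 1.0003374207667188 0.0
side [[508.7896   0.     276.6306]
 [  0.     508.7896 209.4215]
 [  0.       0.       1.    ]] [[ 0.9741 -0.2263 -0.0022]
 [-0.1562 -0.6653 -0.7301]
 [ 0.1638  0.7115 -0.6834]] [-0.5029  0.2391  1.5363] [ 0.2756 -1.0478  1.2233]
top [[499.728    0.     277.9616]
 [  0.     499.728  217.7736]
 [  0.       0.       1.    ]] [[ 0.0014 -1.     -0.0028]
 [-0.9804 -0.0008 -0.1971]
 [ 0.1971  0.0031 -0.9804]] [0.0519 0.5458 1.3764] [0.2638 0.0482 1.4572]
{'K': array([[356.7416,   0.    , 279.6313],
       [  0.    , 356.7416, 210.0084],
       [  0.    ,   0.    ,   1.    ]]), 'T_tool_cam': array([[ 0.0005, -0.956 , -0.2935,  0.0835],
       [ 1.    ,  0.0001,  0.0012, -0.    ],
       [-0.0011, -0.2935,  0.956 , -0.1709],
       [ 0.    ,  0.    ,  0.    ,  1.    ]])}
```

View pics/side0.png

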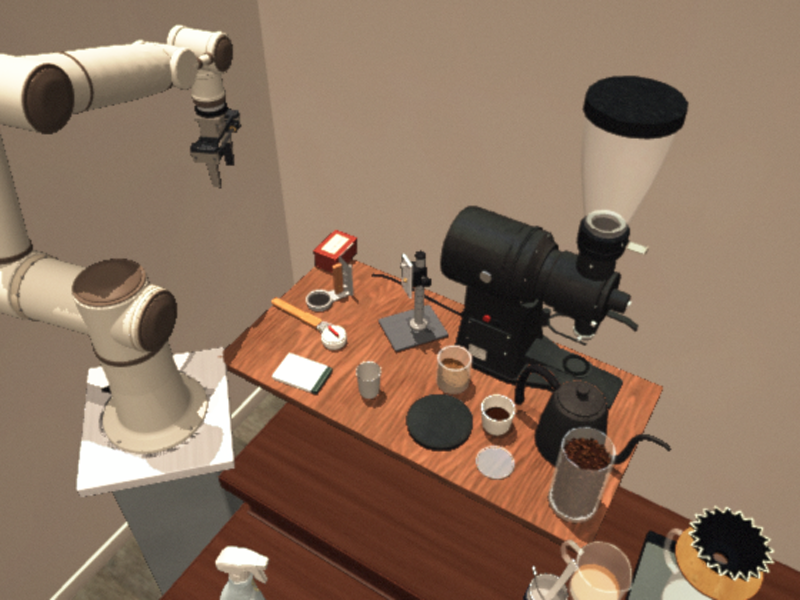

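View pics/top0.png

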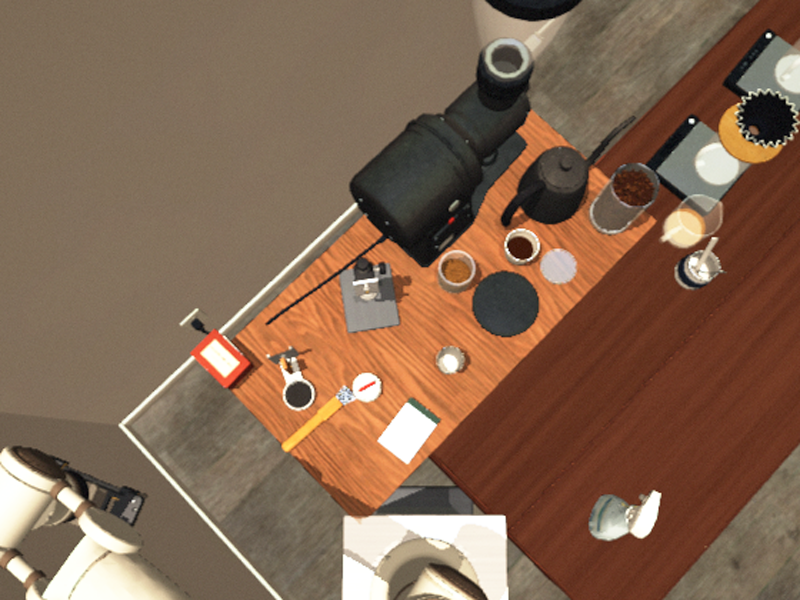

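```bash
python3 - <<'E'
import cv2
from workcell import ctrl
a=ctrl.grab_frame("side")[158:248,212:332];b=ctrl.grab_frame("top")[175:295,160:340]
cv2.imwrite("pics/sc.png",cv2.resize(a,None,fx=6.6667,fy=6.6667,interpolation=cv2.INTER_CUBIC))
cv2.imwrite("pics/tc.png",cv2.resize(b,(800,533),interpolation=cv2.INTER_CUBIC))
E
```

```text
(no output)
```

View pics/sc.png

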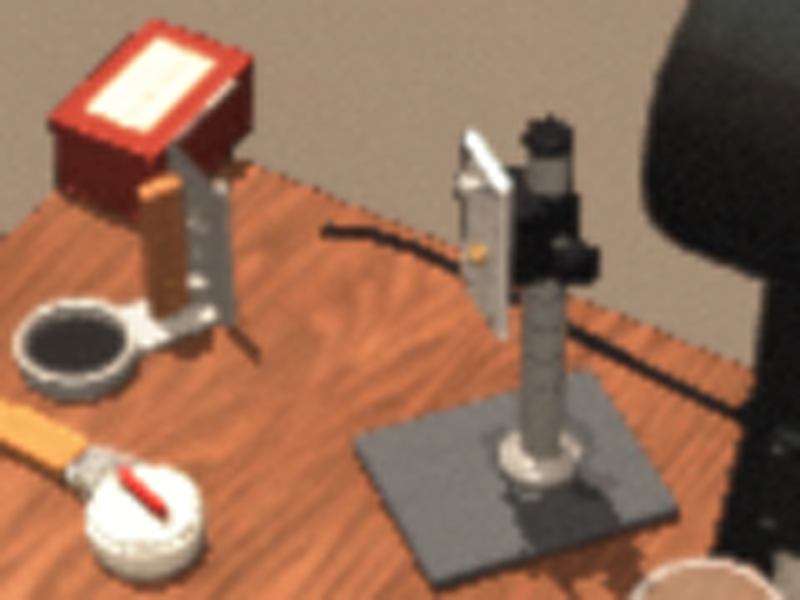

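View pics/tc.png

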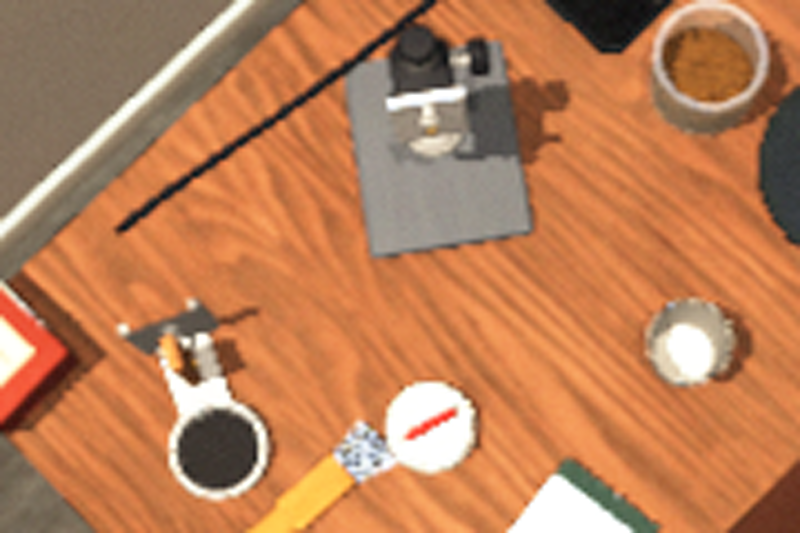

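```bash
cat >h.py <<'E'
import numpy as np
from workcell import ctrl
from scipy.optimize import least_squares
from scipy.spatial.transform import Rotation as Rn
np.set_printoptions(precision=4,suppress=True)
def cam(n,s=None):
    c=ctrl.camera_info(n)
    if n!="wrist": return c['K'],c['R'],c['t']
    T=np.eye(4);T[:3,:3]=Rn.from_quat(s['ee_rot']).as_matrix();T[:3,3]=s['eef_pos']
    W=np.linalg.inv(T@c['T_tool_cam']);return c['K'],W[:3,:3],W[:3,3]
def proj(C,X):
    p=C[0]@(C[1]@X+C[2]);return p[:2]/p[2]
def ray(C,uv,z):   # intersect pixel ray with plane z
    d=C[1].T@np.linalg.inv(C[0])@[uv[0],uv[1],1];o=-C[1].T@C[2];return o+d*(z-o[2])/d[2]
def loc(p,l): # p: x,y,yaw
    c,s=np.cos(p[2]),np.sin(p[2]);return np.array([p[0]+c*l[0]-s*l[1],p[1]+s*l[0]+c*l[1],l[2]])
E
python3 - <<'E'
from h import *
S=cam("side");T=cam("top")
sp=lambda x,y:np.array([212+x/6.6667,158+y/6.6667])-.4
tp=lambda x,y:np.array([160+x/4.4444,175+y/4.4444])-.4
foot=[(T,tp(372,257),(-.048,.055,.01)),(T,tp(531,232),(-.048,-.055,.01)),(S,sp(355,440),(-.048,.055,.01)),(S,sp(435,580),(-.048,-.055,.01)),(S,sp(675,512),(.088,-.055,.01)),(S,sp(590,375),(.088,.055,.01))]
h=[(T,tp(387,104),(0,.022,.013)),(T,tp(467,95),(0,-.022,.013)),(S,sp(466,130),(0,.022,.013)),(S,sp(511,187),(0,-.022,.013)),(S,sp(503,338),(0,-.022,-.082)),(S,sp(465,183),(-.012,0,0)),(S,sp(478,252),(-.005,0,-.044))]
def f(p):
    r=[proj(C,loc(p,l))-u for C,u,l in foot]
    r+=[proj(C,loc(p,np.add(l,(0,0,p[3]))))-u for C,u,l in h]
    return np.ravel(r)
o=least_squares(f,[.5,.05,.15,.205],loss='soft_l1');print("stand",o.x,np.degrees(o.x[2]));print(f(o.x).reshape(-1,2).round(1).tolist())
d=[(T,tp(218,450),(-.082,0,.015)),(S,sp(76,342),(-.082,0,.015)),(S,sp(160,187),(-.026,0,.095)),(T,tp(122,330),(-.003,.026,.1)),(T,tp(193,303),(-.003,-.026,.1)),(S,sp(172,150),(-.003,.026,.1)),(S,sp(226,185),(-.003,-.026,.1)),(S,sp(234,325),(-.003,-.026,0))]
g=lambda p:np.ravel([proj(C,loc(p,l))-u for C,u,l in d])
o=least_squares(g,[.4,.3,.3],loss='soft_l1');p=o.x;print("dock",p,np.degrees(p[2]));print(g(p).reshape(-1,2).round(1).tolist())
print("grip",loc(p,(-.026,0,.078)))
print("cup foot~",ray(T,tp(691,340),.069),ray(T,tp(691,350),0.0),"timer",ray(T,tp(431,425),.03),"tin",ray(T,tp(70,350),.052))
E
```

```text
stand [0.5664 0.1092 0.1591 0.212 ] 9.115062184017622
[[-0.5, 0.1], [0.7, -0.0], [-0.3, 0.1], [-0.1, 1.2], [1.9, -0.1], [1.0, -0.7], [0.2, -0.1], [-0.7, -0.8], [0.1, -0.2], [-1.0, -0.2], [-0.2, 0.2], [-0.6, 0.3], [-0.5, 0.2]]
dock [0.4606 0.2824 0.3711] 21.26261751022454
[[-0.3, -0.4], [0.2, 0.5], [0.1, 0.3], [-1.6, 0.5], [0.3, -0.3], [0.0, -1.7], [-0.1, 1.1], [-0.1, 1.7]]
grip [0.4363 0.273  0.078 ]
cup foot~ [ 0.4479 -0.0514  0.069 ] [ 0.4504 -0.0563  0.    ] timer [0.398  0.1134 0.03  ] tin [0.4433 0.3427 0.052 ]
```

```bash
python3 -m pendant '{"xyz":[[0.45,-0.5,0],[0.9,-1,0],[0.9,-1,0]],"twist":[0.3,0.6,0.7],"hand":[1,0.6,0.45]}' 20
python3 -m pendant '{"xyz":[[0.45,-0.5,0],[0.8,-1,0],[0.8,-1,0],[0.8,-1,0]],"twist":[0.3,0.6,0.7,0.7],"hand":[0.45,0.45,0.45,0.45]}'
python3 - <<'E'
from h import *
import cv2
s=ctrl.observe();f=ctrl.grab_frame("wrist");cv2.imwrite("pics/w1.png",cv2.resize(f,(800,600)))
C=cam("wrist",s);p=[.4606,.2824,.3711]
R=Rn.from_quat(s['ee_rot']).as_matrix();print(s['eef_pos'],"yaw",np.degrees(np.arctan2(-R[0,1],R[1,1])),s['opening'])
for l in [(-.026,0,.095),(-.003,.026,.1),(-.003,-.026,.1),(-.082,0,.006)]:print(l,proj(C,loc(p,l))*800/560)
E
```

```text
time_s: 0.57
eef_pos: [0.3161, 0.4146, 0.2145]
ee_rot: [0.0, 1.0, -0.0, 0.0]
ft_force: [-0.3, 0.7, 0.3]
opening: 0.805
gripper_force: 0.0
time_s: 1.08
eef_pos: [0.4117, 0.295, 0.2144]
ee_rot: [-0.18, 0.984, -0.0, -0.0]
ft_force: [0.8, 0.9, -0.6]
opening: 0.448
gripper_force: 0.0
[0.4117 0.295  0.2144] yaw 20.698852167444358 0.4478112422081534
(-0.026, 0, 0.095) [350.1301 314.9601]
(-0.003, 0.026, 0.1) [393.7484 353.225 ]
(-0.003, -0.026, 0.1) [307.8803 353.981 ]
(-0.082, 0, 0.006) [358.4036 203.9987]
```

View pics/w1.png

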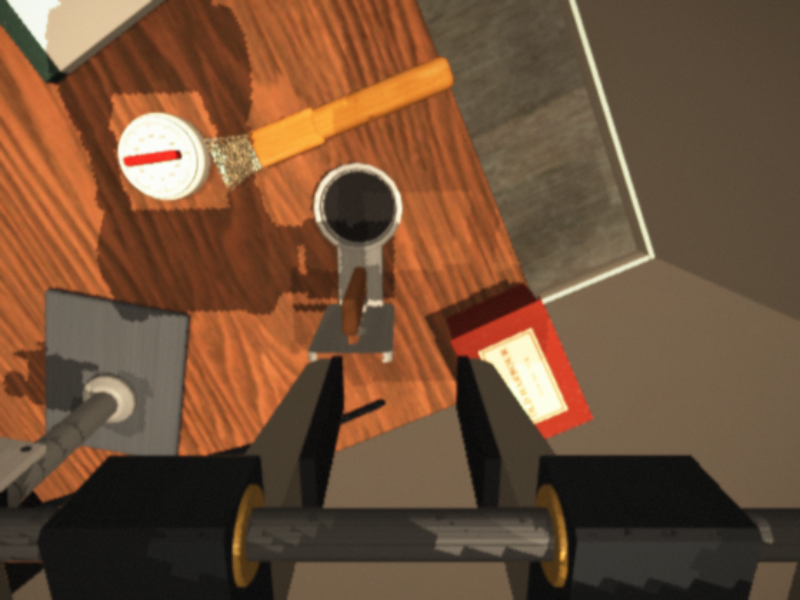

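```bash
python3 -m pendant '{"xyz":[[0.21,-0.18,-0.3],[0.21,-0.18,-0.6],[0.21,-0.18,-0.85],[0.21,-0.18,-0.85],[0.21,-0.18,-0.85]],"twist":[0.02,0.02,0.02,0.02,0.02],"hand":[0.4,0.4,0.4,0.4,0.4]}'
python3 - <<'E'
from h import *
import cv2
s=ctrl.observe();f=ctrl.grab_frame("wrist");cv2.imwrite("pics/w2.png",cv2.resize(f,(800,600)))
C=cam("wrist",s);p=[.4606,.2824,.3711];print(s['eef_pos'],s['ft_force'])
for l in [(-.026,0,.095),(-.003,.026,.1),(-.003,-.026,.1),(-.082,0,.006)]:print(l,proj(C,loc(p,l))*800/560)
E
```

```text
time_s: 1.75
eef_pos: [0.4363, 0.276, 0.1139]
ee_rot: [-0.187, 0.982, 0.0, 0.001]
ft_force: [-0.8, -0.2, 0.2]
opening: 0.401
gripper_force: 0.0
[0.4363 0.276  0.1139] [-0.8036 -0.2421  0.2165]
(-0.026, 0, 0.095) [391.6155 356.8946]
(-0.003, 0.026, 0.1) [455.1378 414.2077]
(-0.003, -0.026, 0.1) [327.5392 413.5523]
(-0.082, 0, 0.006) [394.1283 194.3093]
```

View pics/w2.png

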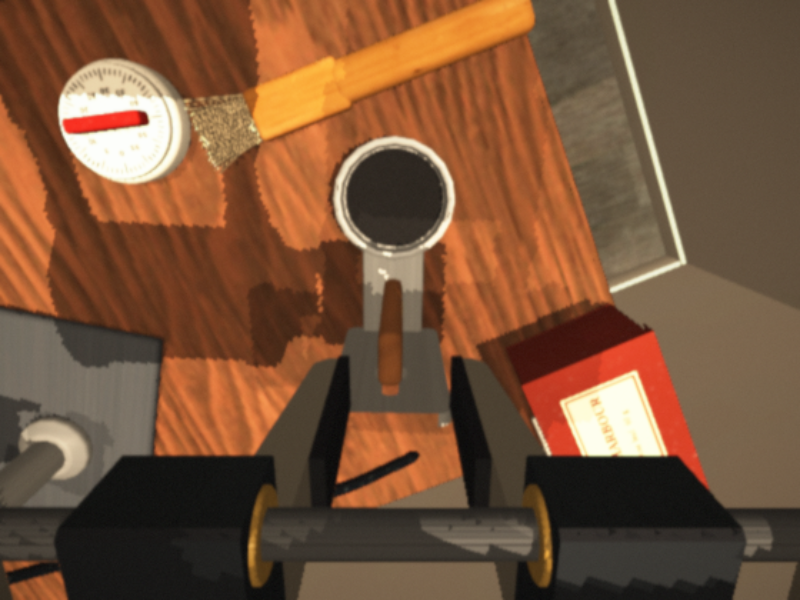

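```bash
python3 -m pendant '{"xyz":[[0.015,-0.02,-0.2],[0.015,-0.02,-0.4],[0.015,-0.02,-0.455],[0.015,-0.02,-0.455],[0.015,-0.02,-0.455],[0.015,-0.02,-0.455],[0.015,-0.02,-0.455],[0.015,-0.02,-0.455],[0.015,-0.02,-0.455]],"twist":[0,0,0,0,0,0,0,0,0],"hand":[0.4,0.4,0.4,0.4,0.1,0,0,0,0]}' 45
python3 -m pendant '{"xyz":[[0,0,0.1],[0,0,0.4],[0,0,0.8],[0,0,1],[0,0,1],[0,0,1]],"twist":[0,0,0,0,0,0],"hand":[0,0,0,0,0,0]}'
```

```text
time_s: 2.92
eef_pos: [0.4381, 0.2727, 0.0585]
ee_rot: [-0.187, 0.982, 0.0, 0.0]
ft_force: [-0.8, -0.1, 4.0]
opening: 0.105
gripper_force: 45.0
time_s: 3.68
eef_pos: [0.4366, 0.2721, 0.1763]
ee_rot: [-0.187, 0.982, -0.0, -0.001]
ft_force: [-0.1, 0.1, -3.6]
opening: 0.104
gripper_force: 45.0
```

```bash
python3 -m pendant '{"xyz":[[0.0,-0.2,0.27],[0.1,-0.6,0.27],[0.2,-0.9,0.27],[0.2,-0.9,0.27]],"twist":[-0.2,-0.4,-0.415,-0.415],"hand":[0,0,0,0]}'
python3 -m pendant '{"xyz":[[0.2,-0.3,0],[0.3,-0.55,0],[0.3,-0.55,0],[0.3,-0.55,0],[0.3,-0.55,0]],"twist":[0,0,0,0,0],"hand":[0,0,0,0,0]}'
python3 - <<'E'
from h import *
import cv2
s=ctrl.observe();f=ctrl.grab_frame("wrist");g=ctrl.grab_frame("side");t=ctrl.grab_frame("top")
R=Rn.from_quat(s['ee_rot']).as_matrix();print(s['eef_pos'],"yaw",np.degrees(np.arctan2(-R[0,1],R[1,1])),s['ft_force'])
a=cv2.resize(f[240:420,190:370],(400,400),interpolation=cv2.INTER_CUBIC)
b=cv2.resize(g[165:225,255:315],(400,400),interpolation=cv2.INTER_CUBIC)
c=np.zeros((600,800,3),np.uint8);c[:400,:400]=a;c[:400,400:]=b
c[400:,:400]=cv2.resize(t[170:240,220:360],(400,200),interpolation=cv2.INTER_CUBIC)
cv2.imwrite("pics/m1.png",c)
C=cam("wrist",s);q=[*(s['eef_pos'][:2]),np.arctan2(-R[0,1],R[1,1])]
for l in [(.0245-.006,.026,s['eef_pos'][2]+.0415),(.0245-.006,-.026,s['eef_pos'][2]+.0415),(.0245,.026,s['eef_pos'][2]+.0415)]:print((proj(C,loc(q,l))-[190,240])*400/180)
E
```

```text
time_s: 4.18
eef_pos: [0.4613, 0.1624, 0.2084]
ee_rot: [-0.077, 0.997, -0.0, -0.002]
ft_force: [-0.4, -0.2, -4.0]
opening: 0.105
gripper_force: 45.0
time_s: 4.8
eef_pos: [0.4971, 0.0996, 0.2099]
ee_rot: [-0.08, 0.997, 0.0, -0.001]
ft_force: [0.1, -0.5, -2.4]
opening: 0.103
gripper_force: 45.0
[0.4971 0.0996 0.2099] yaw 9.159707312665654 [ 0.0719 -0.5048 -2.4376]
[331.9935 239.7514]
[ 63.7304 239.8657]
[330.478  265.5414]
```

View pics/m1.png

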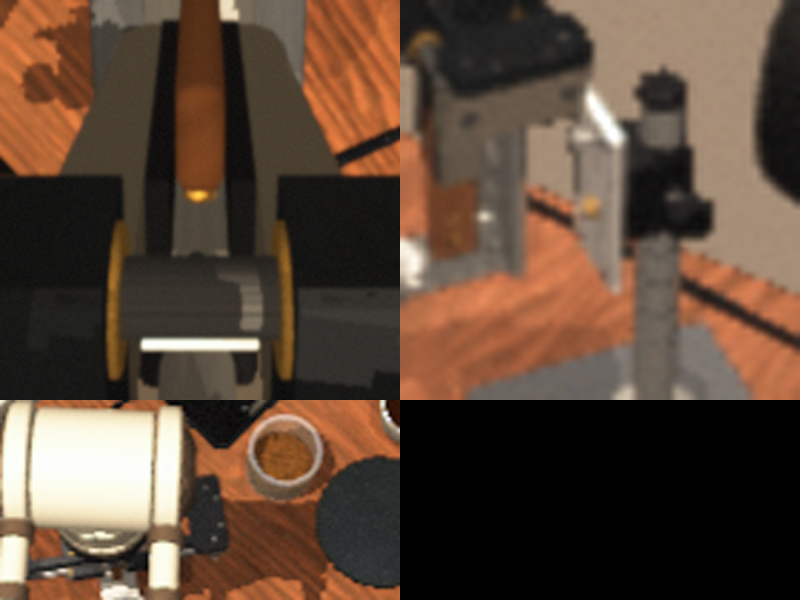

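```bash
python3 - <<'E'
from h import *
s=ctrl.observe();S=cam("side");W=cam("wrist",s);e=s['eef_pos'];print(e,s['ft_force'])
st=[.5664,.1092,.1591];h=.212
q=[e[0],e[1],.1598]
cr=lambda x,y:np.array([255+(x-400)/6.6667,165+y/6.6667])-.4
for xo in(.0245,.0265):
  for zo in(.0585,):
    P=loc(q,(xo-.006,-.026,e[2]-zo));print("dockcorner pred",proj(S,P),"obs",cr(523,277))
print("stand br",proj(S,loc(st,(0,-.022,h-.082))),cr(618,290),"top l",proj(S,loc(st,(0,.022,h+.013))),cr(587,85),"top r",proj(S,loc(st,(0,-.022,h+.013))),cr(624,143))
for zz in(.222,.225,.228):
  print(zz,[ray(W,[190+a*.45-.3,240+345*.45-.3],zz) for a in(140,260)])
k=np.array([np.cos(.1591),np.sin(.1591)]);d=e[:2]-np.array(st[:2]);print("TCP in stand",d@k,d@[-k[1],k[0]])
E
```

```text
[0.4975 0.0992 0.2103] [-0.4954 -0.7248 -2.3788]
dockcorner pred [272.0575 208.1727] obs [273.0499 206.1498]
dockcorner pred [272.658  208.0049] obs [273.0499 206.1498]
stand br [286.8386 208.4573] [287.2998 208.0998] top l [281.6071 176.9033] [282.6499 177.3499] top r [287.2013 185.4748] [288.1998 186.0499]
0.222 [array([0.5718, 0.0964, 0.222 ]), array([0.5671, 0.126 , 0.222 ])]
0.225 [array([0.5689, 0.0962, 0.225 ]), array([0.5642, 0.1252, 0.225 ])]
0.228 [array([0.5659, 0.096 , 0.228 ]), array([0.5614, 0.1245, 0.228 ])]
TCP in stand -0.06964779509494587 0.0010862977328869542
```

```bash
python3 -m pendant '{"xyz":[[0.08,0.0,-0.013],[0.16,0.01,-0.013],[0.233,0.023,-0.013],[0.233,0.023,-0.013],[0.233,0.023,-0.013]],"twist":[0,0,0,0,0],"hand":[0,0,0,0,0]}'
python3 -m pendant '{"xyz":[[0.012,0.002,0],[0.025,0.004,0],[0.025,0.004,0]],"twist":[0,0,0],"hand":[0,0,0]}'
python3 -m pendant '{"xyz":[[0.008,0.001,0],[0.016,0.003,0],[0.016,0.003,0]],"twist":[0,0,0],"hand":[0,0,0]}'
```

```text
time_s: 5.58
eef_pos: [0.5256, 0.1013, 0.2087]
ee_rot: [-0.079, 0.997, -0.0, -0.0]
ft_force: [-0.4, -0.8, -2.8]
opening: 0.106
gripper_force: 45.0
time_s: 5.95
eef_pos: [0.5288, 0.1018, 0.2089]
ee_rot: [-0.079, 0.997, -0.0, 0.0]
ft_force: [0.4, 0.7, -2.9]
opening: 0.11
gripper_force: 45.0
time_s: 6.32
eef_pos: [0.53, 0.1019, 0.2088]
ee_rot: [-0.079, 0.997, -0.0, -0.001]
ft_force: [-4.2, -2.0, 0.1]
opening: 0.106
gripper_force: 45.0
```

```bash
cat >o.py <<'E'
from h import *
s=ctrl.observe();e=s['eef_pos'];k=np.array([np.cos(.1591),np.sin(.1591)]);d=e[:2]-[.5664,.1092];F=s['ft_force'];M=s['wrist_torque']
r=lambda v:np.array([v[:2]@k,v[1]*k[0]-v[0]*k[1],v[2]])
print("TCPstand mm",r(np.array([*d,e[2]]))*1e3,"F",r(np.array(F)).round(1),"M",r(np.array(M)).round(3))
E
python3 o.py; python3 -m pendant '{"xyz":[[-0.016,-0.003,0],[-0.016,-0.003,0],[-0.016,-0.003,0]],"twist":[0,0,0],"hand":[0,0,0]}' >/dev/null; python3 o.py
python3 -m pendant '{"xyz":[[0.008,0.001,0],[0.02,0.003,0],[0.02,0.003,0]],"twist":[0,0,0],"hand":[0,0,0]}'>/dev/null; python3 o.py
python3 -m pendant '{"xyz":[[-0.018,-0.003,0],[-0.018,-0.003,0],[-0.018,-0.003,0]],"twist":[0,0,0],"hand":[0,0,0]}' >/dev/null; python3 o.py
```

```text
TCPstand mm [-37.1187  -1.3907 208.8441] F [-4.4 -1.3  0.1] M [-0.139  0.817  0.059]
TCPstand mm [-38.1325  -1.3523 208.869 ] F [-1.4 -0.3 -2.9] M [-0.004 -0.074 -0.054]
TCPstand mm [-37.0676  -1.3917 208.9017] F [-6.  -0.4  0.4] M [-0.038  0.987 -0.015]
TCPstand mm [-37.9452  -1.4336 208.8566] F [-0.5  0.4 -3.1] M [ 0.024 -0.041  0.057]
```

```bash
python3 -m pendant '{"xyz":[[0,0,0.017],[0,0,0.017],[0,0,0.017]],"twist":[0,0,0],"hand":[0,0,0]}' >/dev/null; python3 o.py
for i in 1 2; do python3 -m pendant '{"xyz":[[0.008,0.001,0],[0.016,0.003,0],[0.016,0.003,0]],"twist":[0,0,0],"hand":[0,0,0]}'>/dev/null; python3 o.py;done
```

```text
TCPstand mm [-38.1149  -1.407  210.8963] F [ 0.5 -0.1 -3.2] M [ 0.021 -0.081  0.005]
TCPstand mm [-37.1257  -1.4143 210.8397] F [-5.1  0.2  0.2] M [0.012 0.864 0.066]
TCPstand mm [-36.9373  -1.4188 210.929 ] F [-12.3  -0.5   4.2] M [-0.162  2.154 -0.031]
```

```bash
python3 -m pendant '{"xyz":[[-0.03,-0.005,0],[-0.03,-0.005,0],[-0.033,0.013,-0.008],[-0.033,0.013,-0.008],[-0.033,0.013,-0.008]],"twist":[0,0,0,0,0],"hand":[0,0,0,0,0]}' >/dev/null; python3 o.py
python3 -m pendant '{"xyz":[[0.01,0.001,0],[0.021,0.003,0],[0.021,0.003,0]],"twist":[0,0,0],"hand":[0,0,0]}'>/dev/null; python3 o.py
python3 -m pendant '{"xyz":[[-0.021,-0.003,0],[-0.021,-0.003,0],[-0.015,-0.041,0],[-0.015,-0.041,0],[-0.015,-0.041,0]],"twist":[0,0,0,0,0],"hand":[0,0,0,0,0]}' >/dev/null; python3 o.py
python3 -m pendant '{"xyz":[[0.01,0.001,0],[0.021,0.003,0],[0.021,0.003,0]],"twist":[0,0,0],"hand":[0,0,0]}'>/dev/null; python3 o.py
```

```text
TCPstand mm [-37.8263   0.8807 209.8652] F [ 0.1  0.2 -2.7] M [ 0.01  -0.128 -0.008]
TCPstand mm [-37.0379   0.8623 209.961 ] F [-8.5 -0.2  2. ] M [ 0.044  1.385 -0.013]
TCPstand mm [-37.8607  -3.8676 209.8946] F [ 0.3 -0.1 -2.8] M [ 0.025 -0.069 -0.015]
TCPstand mm [-37.0519  -3.811  209.9622] F [-8.3 -0.5  2.2] M [0.013 1.343 0.058]
```

```bash
python3 -m pendant '{"xyz":[[-0.021,-0.003,0],[-0.021,-0.003,0],[-0.025,0.018,0.027],[-0.025,0.018,0.027],[-0.025,0.018,0.027]],"twist":[0,0,0,0,0],"hand":[0,0,0,0,0]}' >/dev/null; python3 o.py
python3 -m pendant '{"xyz":[[0.01,0.001,0],[0.021,0.003,0],[0.021,0.003,0]],"twist":[0,0,0],"hand":[0,0,0]}'>/dev/null; python3 o.py
python3 -m pendant '{"xyz":[[-0.021,-0.003,0],[-0.021,-0.003,0],[-0.021,-0.003,-0.058],[-0.021,-0.003,-0.058],[-0.021,-0.003,-0.058]],"twist":[0,0,0,0,0],"hand":[0,0,0,0,0]}' >/dev/null; python3 o.py
python3 -m pendant '{"xyz":[[0.01,0.001,0],[0.021,0.003,0],[0.021,0.003,0]],"twist":[0,0,0],"hand":[0,0,0]}'>/dev/null; python3 o.py
```

```text
TCPstand mm [-37.8572  -1.1534 213.232 ] F [-0.4  0.3 -2.6] M [ 0.001 -0.037 -0.005]
TCPstand mm [-37.0954  -1.2282 213.1039] F [-7.6 -1.2  2.2] M [0.034 1.302 0.085]
TCPstand mm [-37.9724  -1.1969 206.018 ] F [-0.2 -0.1 -3.1] M [ 0.037 -0.089  0.008]
TCPstand mm [-36.7728  -1.2292 206.0884] F [-7.6  0.1  0.1] M [0.014 1.142 0.034]
```

```bash
python3 -m pendant '{"xyz":[[-0.2,-0.03,0],[-0.35,-0.05,0],[-0.4,0.3,0.02],[-0.45,0.75,0.02],[-0.45,0.75,0.02],[-0.45,0.75,0.02]],"twist":[0,0,0,0,0,0],"hand":[0,0,0,0,0,0]}' >/dev/null; python3 o.py
python3 - <<'E'
from h import *
import cv2,json
s=ctrl.observe();f=ctrl.grab_frame("wrist");g=ctrl.grab_frame("side")
np.savez("m2.npz",f=f,g=g,e=s['eef_pos'],q=s['ee_rot']);print(s['eef_pos'],s['ee_rot'])
c=np.zeros((600,800,3),np.uint8)
c[:,:400]=cv2.resize(g[165:225,265:305],(400,600),interpolation=cv2.INTER_CUBIC)
c[:,400:]=cv2.resize(f[180:420,0:160],(400,600),interpolation=cv2.INTER_CUBIC)
cv2.imwrite("pics/m2.png",c)
C=cam("wrist",s)
for l in [(0,.022,.225),(0,-.022,.225),(-.012,0,.212)]:print(proj(C,loc([.5664,.1092,.1591],l)))
E
```

```text
TCPstand mm [-74.2621  95.8892 208.6618] F [ 0.2 -0.1 -2.6] M [ 0.042 -0.061 -0.021]
[0.4779 0.1921 0.2087] [-0.0794  0.9968 -0.0003  0.0003]
[143.2941 403.4918]
[ 62.4498 403.4686]
[110.6186 368.1376]
```

View pics/m2.png

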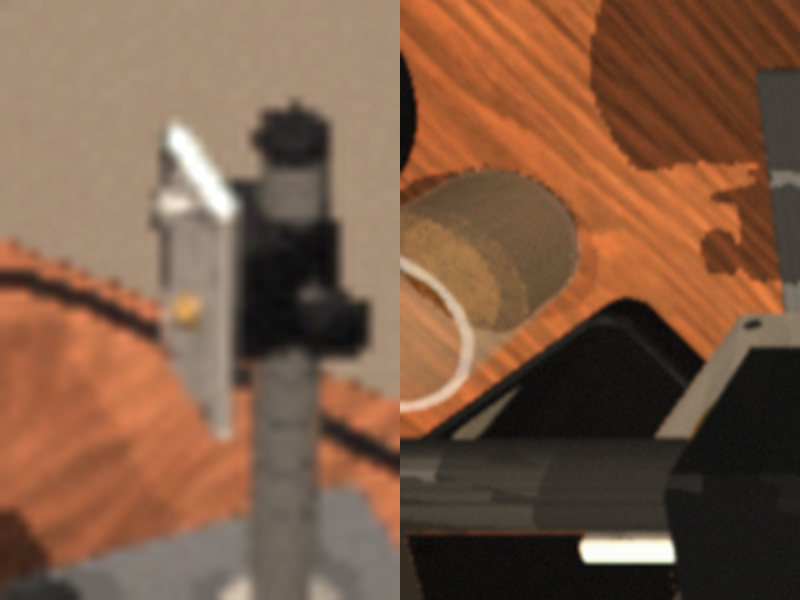

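```bash
python3 -m pendant '{"xyz":[[0,0,0.4],[0,0,0.8],[0.1,-0.05,1],[0.21,-0.1,1],[0.21,-0.1,1],[0.21,-0.1,1]],"twist":[0,0,0,0,0,0],"hand":[0,0,0,0,0,0]}' >/dev/null; python3 o.py
python3 - <<'E'
from h import *
import cv2
s=ctrl.observe();f=ctrl.grab_frame("wrist")
np.savez("m3.npz",f=f,e=s['eef_pos'],q=s['ee_rot'])
C=cam("wrist",s)
P=[proj(C,loc([.5664,.1092,.1591],l)) for l in [(0,.022,.225),(0,-.022,.225),(-.012,0,.212),(-.048,.055,.01),(-.048,-.055,.01)]];print(np.array(P))
u,v=np.array(P[2]).astype(int);u0=min(max(u-66,0),428);v0=min(max(v-50,0),320);print(u0,v0)
cv2.imwrite("pics/m3.png",cv2.resize(f[v0:v0+100,u0:u0+133],(798,600),interpolation=cv2.INTER_CUBIC))
E
```

```text
TCPstand mm [-52.4325  80.1862 326.4475] F [-0.1  0.5 -3. ] M [ 0.043 -0.101  0.018]
[[210.0639 269.8609]
 [157.7607 269.922 ]
 [186.6618 250.5503]
 [260.9321 167.9636]
 [181.1616 168.0403]]
120 200
```

View pics/m3.png

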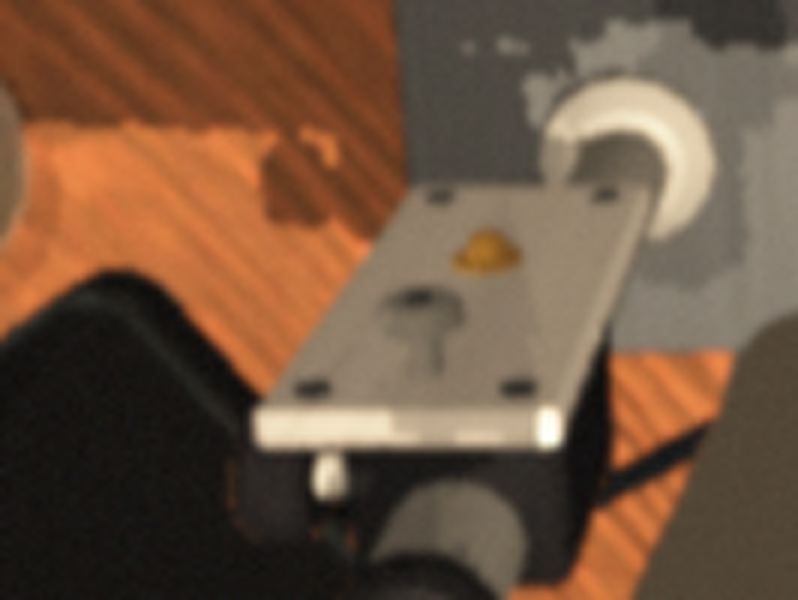

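```bash
python3 - <<'E'
from h import *
z=np.load("m3.npz");C=cam("wrist",{'eef_pos':z['e'],'ee_rot':z['q']})
px=lambda x,y:np.array([120+x/6,200+y/6])-.42
d=[(px(255,408),(0,.0-.022,.013)),(px(562,408),(0,.022,.013)),(px(410,185),(0,-.022,-.082)),(px(655,187),(0,.022,-.082)),(px(487,247),(-.0045,0,-.044)),(px(424,304),(-.012,0,0))]
f=lambda p:np.ravel([proj(C,loc(p,np.add(l,(0,0,p[3]))))-u for u,l in d])
o=least_squares(f,[.566,.109,.159,.212],loss='soft_l1');p=o.x;print(p,np.degrees(p[2]));print(f(p).reshape(-1,2).round(1).tolist())
k=np.array([np.cos(.1591),np.sin(.1591)]);v=p[:2]-[.5664,.1092];print("in old stand frame",v@k,v@[-k[1],k[0]])
S=cam("side");sp=lambda x,y:np.array([265+x/10,165+y/10])-.45
for n,u,l in [("tl",(172,122),(0,.022,.013)),("tr",(238,215),(0,-.022,.013)),("br",(228,435),(0,-.022,-.082)),("pin",(187,310),(-.005,0,-.044)),("head",(172,203),(-.012,0,0))]:print(n,proj(S,loc(p,np.add(l,(0,0,p[3]))))-sp(*u))
E
```

```text
[0.5695 0.1102 0.1517 0.2025] 8.694332596547167
[[0.2, 0.6], [-0.4, 0.9], [0.8, 0.1], [-0.8, -0.0], [0.3, -1.4], [-0.0, -0.6]]
in old stand frame 0.0032107160271912694 0.0004899942830088878
tl [0.7879 2.1655]
tr [-0.3261  1.459 ]
br [0.2799 2.2504]
pin [0.3631 1.8914]
head [-0.1371  2.4925]
```

```bash
python3 -m pendant '{"xyz":[[0.05,-0.35,0],[0.106,-0.658,-0.1],[0.106,-0.658,-0.5],[0.106,-0.658,-0.9],[0.106,-0.658,-1],[0.106,-0.658,-1]],"twist":[0,0,0,0,0,0],"hand":[0,0,0,0,0,0]}' >/dev/null; python3 o.py
python3 -m pendant '{"xyz":[[0.04,0.006,-0.024],[0.09,0.014,-0.024],[0.113,0.018,-0.024],[0.113,0.018,-0.024]],"twist":[0,0,0,0],"hand":[0,0,0,0]}' >/dev/null; python3 o.py
python3 -m pendant '{"xyz":[[0.012,0.002,0],[0.021,0.003,0],[0.021,0.003,0]],"twist":[0,0,0],"hand":[0,0,0]}'>/dev/null; python3 o.py
```

```text
TCPstand mm [-51.7261   0.6789 208.6449] F [-0.1 -0.1 -3.4] M [ 0.029 -0.015  0.015]
TCPstand mm [-37.3085   0.3117 206.0955] F [ 0.4 -0.2 -3.3] M [ 0.081 -0.058 -0.033]
TCPstand mm [-36.5568   0.3591 205.6612] F [-6.8 -0.6  1.1] M [0.052 1.125 0.018]
```

```bash
for i in 1 2; do python3 -m pendant '{"xyz":[[-0.021,-0.003,0],[-0.021,-0.003,0],[-0.021,-0.003,-0.021],[-0.021,-0.003,-0.021],[-0.021,-0.003,-0.021]],"twist":[0,0,0,0,0],"hand":[0,0,0,0,0]}' >/dev/null
python3 -m pendant '{"xyz":[[0.01,0.001,0],[0.021,0.003,0],[0.021,0.003,0]],"twist":[0,0,0],"hand":[0,0,0]}'>/dev/null; python3 o.py; done
```

```text
TCPstand mm [-35.0661   0.2689 203.2132] F [-0.1  0.  -3.3] M [ 0.04  -0.033 -0.014]
TCPstand mm [-35.082    0.2833 200.6872] F [ 0.5 -0.2 -3.1] M [ 0.057 -0.036  0.028]
```

```bash
python3 -m pendant '{"xyz":[[0,0,0.01],[0.015,0.002,0.01],[0.033,0.005,0.01],[0.033,0.005,0.01]],"twist":[0,0,0,0],"hand":[0,0,0,0]}' >/dev/null; python3 o.py
for i in 1 2; do python3 -m pendant '{"xyz":[[0.01,0.002,0],[0.02,0.003,0],[0.02,0.003,0]],"twist":[0,0,0],"hand":[0,0,0]}'>/dev/null; python3 o.py; done
```

```text
TCPstand mm [-31.0593   0.2415 201.8353] F [-0.2 -0.5 -3.8] M [ 0.052 -0.081 -0.032]
TCPstand mm [-29.0989   0.2963 201.7595] F [-2.2  0.8 -2.6] M [0.032 0.501 0.045]
TCPstand mm [-26.525    0.2765 201.7562] F [-3.7 -0.1 -1.7] M [ 0.104  0.713 -0.019]
```

```bash
for i in 1 2; do python3 -m pendant '{"xyz":[[0.008,0.001,0],[0.01,0.002,0],[0.01,0.002,0]],"twist":[0,0,0],"hand":[0,0,0]}'>/dev/null; python3 o.py; done
```

```text
TCPstand mm [-25.3464   0.2836 201.7746] F [-3.  -0.3 -2.5] M [0.092 0.874 0.036]
TCPstand mm [-25.2882   0.2204 201.7944] F [-8.8 -1.   1.6] M [0.04  1.689 0.119]
```

```bash
python3 -m pendant '{"xyz":[[-0.009,-0.001,0],[-0.009,-0.001,-0.015],[-0.009,-0.001,-0.03],[-0.009,-0.001,-0.03]],"twist":[0,0,0,0],"hand":[0,0,0,0]}' >/dev/null; python3 o.py
for i in 1 2 3; do python3 -m pendant '{"xyz":[[0,0,-0.008],[0,0,-0.016],[0,0,-0.016]],"twist":[0,0,0],"hand":[0,0,0]}'>/dev/null; python3 o.py; done
```

```text
TCPstand mm [-25.3389   0.4089 198.1428] F [-4.   0.1 -2.8] M [0.069 0.956 0.018]
TCPstand mm [-25.332    0.3756 196.4726] F [-5.9 -0.4 -0.3] M [0.091 1.101 0.069]
TCPstand mm [-25.3423   0.3946 194.4386] F [-5.9  0.1 -1.3] M [0.071 0.993 0.021]
TCPstand mm [-25.3295   0.3666 192.592 ] F [-6.   0.4 -0.7] M [0.069 0.987 0.05 ]
```

```bash
for i in 1 2 3 4 5 6; do python3 -m pendant '{"xyz":[[0,0,-0.008],[0,0,-0.014],[0,0,-0.014]],"twist":[0,0,0],"hand":[0,0,0]}'>/dev/null; python3 o.py; done
```

```text
TCPstand mm [-25.3426   0.3948 190.9899] F [-5.7  0.6 -0.1] M [0.091 1.12  0.044]
TCPstand mm [-25.3327   0.3996 189.3743] F [-6.2  0.8  0.7] M [0.124 1.078 0.   ]
TCPstand mm [-25.3479   0.4095 187.4889] F [-5.4  0.4 -0.8] M [0.134 1.049 0.07 ]
TCPstand mm [-25.5014   0.5475 184.7694] F [-3.1  0.1 -7.1] M [0.166 0.565 0.032]
TCPstand mm [-25.3114   0.4642 184.0594] F [-5.9  1.2 -3.9] M [0.208 0.849 0.126]
TCPstand mm [-25.256    0.4574 183.6052] F [-8.5 -0.3  1.8] M [0.248 1.284 0.143]
```

```bash
for i in 1 2 3; do python3 -m pendant '{"xyz":[[0,0,-0.008],[0,0,-0.01],[0,0,-0.01]],"twist":[0,0,0],"hand":[0,0,0]}'>/dev/null; python3 o.py; done
```

```text
TCPstand mm [-25.244    0.4384 182.5826] F [-10.4   0.9   2.8] M [0.217 1.382 0.173]
TCPstand mm [-25.2317   0.4529 181.7387] F [-11.2   0.9   5.5] M [0.284 1.558 0.197]
TCPstand mm [-25.2083   0.4424 181.5909] F [-13.9   1.8  10.4] M [0.274 2.033 0.274]
```

```bash
python3 -m pendant '{"xyz":[[-0.005,-0.001,0.008],[-0.01,-0.0015,0.015],[-0.01,-0.0015,0.015],[-0.01,-0.0015,0.015]],"twist":[0,0,0,0],"hand":[0,0,0,0]}'>/dev/null; python3 o.py
python3 -m pendant '{"xyz":[[-0.005,0,0],[-0.01,-0.0015,0],[-0.01,-0.0015,0]],"twist":[0,0,0],"hand":[0,0,0]}'>/dev/null; python3 o.py
python3 -m pendant '{"xyz":[[0,0,0.01],[0,0,0.02],[0,0,0.02]],"twist":[0,0,0],"hand":[0,0,0]}'>/dev/null; python3 o.py
```

```text
TCPstand mm [-25.3282   0.4246 181.6613] F [-2.2  1.4  2.8] M [0.38  0.469 0.083]
TCPstand mm [-25.9543   0.1559 181.538 ] F [3.6 0.8 1.9] M [ 0.269 -0.827 -0.002]
TCPstand mm [-27.4166   0.0943 182.0207] F [ 5.6 -0.2 -4.9] M [-0.034 -0.877  0.   ]
```

```bash
python3 -m pendant '{"xyz":[[0.005,0.001,0.01],[0.01,0.0015,0.02],[0.01,0.0015,0.02]],"twist":[0,0,0],"hand":[0,0,0]}'>/dev/null; python3 o.py
python3 -m pendant '{"xyz":[[0,0,0.01],[0,0,0.015],[0,0,0.015]],"twist":[0,0,0],"hand":[0,0,0]}'>/dev/null; python3 o.py
```

```text
TCPstand mm [-27.3238   0.4016 184.4733] F [ 0.2 -0.6 -6.4] M [-0.05   0.046 -0.003]
TCPstand mm [-27.3935   0.46   185.351 ] F [  2.9  -2.4 -17.3] M [-0.204 -0.247 -0.046]
```

```bash
python3 -m pendant '{"xyz":[[0.005,0,-0.015],[0.01,0.0015,-0.03],[0.01,0.0015,-0.03]],"twist":[0,0,0],"hand":[0,0,0]}'>/dev/null; python3 o.py
python3 -m pendant '{"xyz":[[0,0,-0.01],[0.0,0.0,-0.02],[0.0,0.0,-0.02]],"twist":[0,0,0],"hand":[0,0,0]}'>/dev/null; python3 o.py
```

```text
TCPstand mm [-25.3192   0.4354 184.332 ] F [-4.4 -0.1 -6.2] M [-0.065  0.845  0.104]
TCPstand mm [-25.2424   0.4437 183.6047] F [-8.7 -0.3  2.9] M [0.075 1.468 0.145]
```

```bash
python3 -m pendant '{"xyz":[[-0.005,-0.001,0.005],[-0.005,-0.001,0.005],[-0.005,-0.001,0.005],[-0.005,-0.001,0.005],[-0.005,-0.001,0.005],[-0.005,-0.001,0.005]],"twist":[0,0,0,0,0,0],"hand":[0,0,0.3,0.4,0.4,0.4]}'>/dev/null; python3 o.py
python3 -m pendant '{"xyz":[[0,0,0.2],[0,0,0.6],[0,0,1],[0,0,1],[0,0,1]],"twist":[0,0,0,0,0],"hand":[0.4,0.4,0.4,0.4,0.4]}'; python3 o.py
python3 - <<'E'
from h import *
import cv2
s=ctrl.observe();f=ctrl.grab_frame("wrist");g=ctrl.grab_frame("side")
c=np.zeros((600,800,3),np.uint8)
c[:,:400]=cv2.resize(g[165:255,240:300],(400,600),interpolation=cv2.INTER_CUBIC)
c[:300,400:]=cv2.resize(f,(400,300),interpolation=cv2.INTER_AREA)
cv2.imwrite("pics/m4.png",c)
S=cam("side");st=[.5664,.1097,.1591]
for h in(.202,.206):
  for l in((-.006,-.026,h-.082),(-.006,-.026,h+.018),(0,-.022,h+.013)): print(h,(proj(S,loc(st,l))-[240,165])*400/60)
E
```

```text
TCPstand mm [-25.2189   0.2957 182.2046] F [ 0.7  0.8 -0. ] M [0.083 0.017 0.031]
time_s: 28.98
eef_pos: [0.5408, 0.1055, 0.301]
ee_rot: [-0.079, 0.997, 0.0, -0.0]
ft_force: [0.3, 0.7, -1.3]
opening: 0.395
gripper_force: 0.0
TCPstand mm [-25.8398   0.4015 301.0431] F [ 0.4  0.6 -1.3] M [ 0.058 -0.023 -0.001]
0.202 [303.4014 313.0753]
0.202 [305.5535 152.7718]
0.202 [314.1465 152.5356]
0.206 [303.484  306.9255]
0.206 [305.6435 146.0628]
0.206 [314.2513 145.8599]
```

View pics/m4.png

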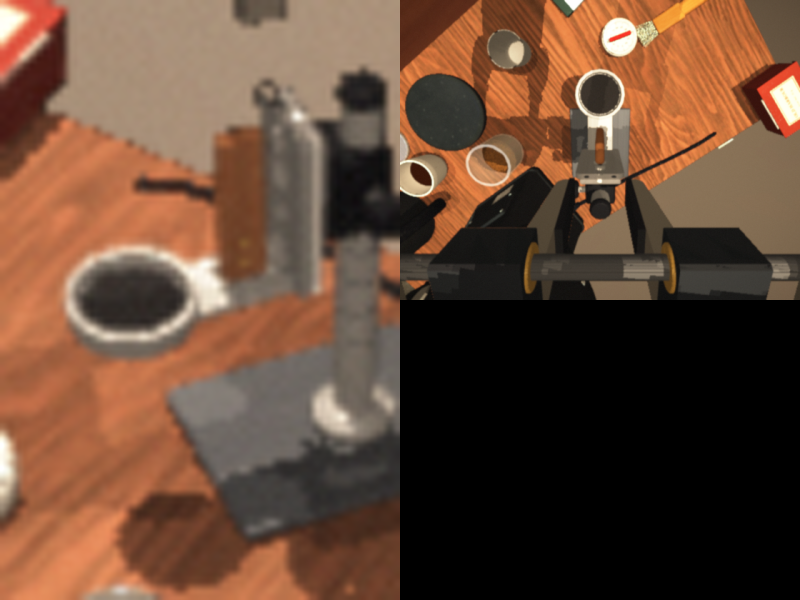

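```bash
python3 -m pendant '{"xyz":[[0,0,0],[0,0,0],[0,0,-0.3],[0,0,-0.6],[0,0,-0.6],[0,0,-0.6]],"twist":[0,0,0,0,0,0],"hand":[0,0,0,0,0,0]}' 10 |tail -2; python3 o.py
for i in 1 2 3 4 5; do python3 -m pendant '{"xyz":[[0,0,-0.01],[0,0,-0.017],[0,0,-0.017]],"twist":[0,0,0],"hand":[0,0,0]}'>/dev/null; python3 o.py; done
```

```text
opening: 0.006
gripper_force: 0.0
TCPstand mm [-24.9281   0.2172 231.2817] F [-1.3 -0.   0.6] M [ 0.015  0.047 -0.031]
TCPstand mm [-25.3623   0.3035 228.282 ] F [ 0.5 -0.3 -1. ] M [0.089 0.008 0.012]
TCPstand mm [-25.6901   0.3658 225.5736] F [ 0.3  0.2 -0.1] M [ 0.018 -0.     0.039]
TCPstand mm [-25.6629   0.3598 223.6019] F [0.4 0.1 0. ] M [-0.01  -0.002 -0.02 ]
TCPstand mm [-25.647    0.3461 221.5716] F [-0.4 -0.2 -0.1] M [ 0.07  -0.022 -0.021]
TCPstand mm [-25.6583   0.3606 219.5238] F [-0.7  0.4  0. ] M [0.009 0.026 0.048]
```

```bash
for i in 1 2 3; do python3 -m pendant '{"xyz":[[0,0,-0.01],[0,0,-0.015],[0,0,-0.015]],"twist":[0,0,0],"hand":[0,0,0]}'>/dev/null; python3 o.py; done
```

```text
TCPstand mm [-25.5097   0.3332 218.1454] F [-1.7 -0.5  1.8] M [0.08  0.138 0.041]
TCPstand mm [-25.3331   0.3026 217.7979] F [-3.8  0.1  9.5] M [0.098 0.713 0.001]
TCPstand mm [-25.1937   0.2638 217.5553] F [-6.4  0.8 16.2] M [0.18  1.269 0.023]
```

```bash
python3 -m pendant '{"xyz":[[0,0,0.3],[0,0,0.7],[0,0,0.83],[0,0,0.83],[0,0,0.83]],"twist":[0,0,0,0,0],"hand":[0,0,0,0.3,1]}' |sed -n 2p; python3 - <<'E'
from h import *
s={'eef_pos':[.5408,.1055,.301],'ee_rot':[-.0791,.9969,0,0]}
W=cam("wrist",s);S=cam("side");T=cam("top")
print("side",ray(S,np.array([369,368])*.7,.069),"wrist rim",ray(W,np.array([109,50])*1.4,.069),"top",ray(T,[160+688/4.444,175+338/4.444],.069))
print("wrist tray",ray(W,np.array([199.5,93])*1.4,.138))
print(ctrl.observe()['eef_pos'])
E
```

```text
eef_pos: [0.5402, 0.1055, 0.3114]
side [ 0.4503 -0.0404  0.069 ] wrist rim [ 0.4493 -0.0443  0.069 ] top [ 0.448  -0.0507  0.069 ]
wrist tray [0.4842 0.0965 0.138 ]
[0.5402 0.1055 0.3114]
```

```bash
python3 -m pendant '{"xyz":[[-0.3,-0.3,0],[-0.6,-0.7,0],[-0.76,-1,-0.3],[-0.76,-1,-0.7],[-0.76,-1,-0.7]],"twist":[0,0,0,0,0],"hand":[1,1,1,1,1]}' 15 >/dev/null
python3 -m pendant '{"xyz":[[0,-0.2,0],[0,-0.26,-0.3],[0,-0.26,-0.7],[0,-0.26,-0.9],[0,-0.26,-0.9],[0,-0.26,-0.9]],"twist":[0,0,0,0,0,0],"hand":[1,1,1,1,1,1]}'
python3 - <<'E'
from h import *
import cv2
s=ctrl.observe();f=ctrl.grab_frame("wrist");C=cam("wrist",s)
p=proj(C,np.array([.449,-.046,.069]));print("pred rim",p)
g=cv2.medianBlur(cv2.cvtColor(f,cv2.COLOR_BGR2GRAY),5)
c=cv2.HoughCircles(g,cv2.HOUGH_GRADIENT,1,8,param1=100,param2=22,minRadius=25,maxRadius=80)
if c is not None:
  for k in c[0]:
    if np.hypot(*(k[:2]-p))<60: print(k,ray(C,k[:2],.069))
E
```

```text
time_s: 34.83
eef_pos: [0.4514, -0.046, 0.1238]
ee_rot: [-0.079, 0.997, -0.001, 0.001]
ft_force: [0.4, -1.2, 0.4]
opening: 1.003
gripper_force: 0.0
pred rim [279.7724 226.4893]
[281.5 203.5  57.1] [ 0.4329 -0.0474  0.069 ]
[296.5 261.5  79.4] [ 0.4726 -0.0305  0.069 ]
[279.5 251.5  79.4] [ 0.467  -0.0433  0.069 ]
[306.5 247.5  69.5] [ 0.4612 -0.0255  0.069 ]
[275.5 222.5  37.4] [ 0.4467 -0.0493  0.069 ]
[286.5 228.5  73.9] [ 0.4497 -0.0413  0.069 ]
[292.5 236.5  67.3] [ 0.4547 -0.0363  0.069 ]
[313.5 252.5  66.2] [ 0.4641 -0.0201  0.069 ]
[292.5 248.5  67.3] [ 0.4634 -0.0348  0.069 ]
[301.5 254.5  77.2] [ 0.4668 -0.028   0.069 ]
[318.5 262.5  68.4] [ 0.4709 -0.0153  0.069 ]
[269.5 243.5  79.4] [ 0.4623 -0.051   0.069 ]
[310.5 271.5  56.3] [ 0.4786 -0.0195  0.069 ]
[277.5 241.5  52.9] [ 0.46   -0.0458  0.069 ]
[296.5 281.5  78.3] [ 0.4878 -0.0278  0.069 ]
[285.5 241.5  58.5] [ 0.4591 -0.0404  0.069 ]
[304.5 229.5  58.5] [ 0.4485 -0.0292  0.069 ]
[301.5 239.5  68.3] [ 0.4559 -0.0299  0.069 ]
[306.5 264.5  60.7] [ 0.4737 -0.0232  0.069 ]
[283.5 211.5  51.9] [ 0.4382 -0.0452  0.069 ]
[33
[... 216 characters left out ...]
6  0.069 ]
[284.5 219.5  46.3] [ 0.4436 -0.0437  0.069 ]
[295.5 228.5  48.5] [ 0.4487 -0.0353  0.069 ]
[264.5 231.5  61.4] [ 0.4542 -0.0556  0.069 ]
[262.5 214.5  66.2] [ 0.4425 -0.0587  0.069 ]
[274.5 209.5  53. ] [ 0.4378 -0.0513  0.069 ]
[294.5 203.5  47.1] [ 0.4316 -0.039   0.069 ]
[267.5 222.5  33. ] [ 0.4475 -0.0546  0.069 ]
[322.5 255.5  53.9] [ 0.4653 -0.0136  0.069 ]
[269.5 185.5  38.2] [ 0.4222 -0.0571  0.069 ]
[322.5 246.5  60.7] [ 0.4587 -0.0149  0.069 ]
[315.5 237.5  48.6] [ 0.453  -0.0208  0.069 ]
[263.5 249.5  42.7] [ 0.4673 -0.0543  0.069 ]
[294.5 220.5  44.1] [ 0.4432 -0.037   0.069 ]
[273.5 195.5  26. ] [ 0.4284 -0.0535  0.069 ]
[260.5 257.5  34.9] [ 0.4736 -0.0555  0.069 ]
```

```bash
python3 -m pendant '{"xyz":[[-0.025,0,-0.2],[-0.025,0,-0.5],[-0.025,0,-0.7],[-0.025,0,-0.775],[-0.025,0,-0.775]],"twist":[0,0,0,0,0],"hand":[1,1,1,1,1]}' 12
python3 -m pendant '{"xyz":[[0,0,0],[0,0,0],[0,0,0],[0,0,0],[0,0,0],[0,0,0],[0,0,0]],"twist":[0,0,0,0,0,0,0],"hand":[0.7,0.6,0.55,0.45,0.3,0.3,0.3]}' 12
python3 -m pendant '{"xyz":[[0,0,0.2],[0,0,0.6],[0,0,1],[0,0,1]],"twist":[0,0,0,0],"hand":[0.3,0.3,0.3,0.3]}' 20
```

```text
time_s: 35.5
eef_pos: [0.4476, -0.0459, 0.0296]
ee_rot: [-0.079, 0.997, -0.0, 0.0]
ft_force: [0.3, 0.1, -0.1]
opening: 0.997
gripper_force: 0.0
time_s: 36.38
eef_pos: [0.4471, -0.0459, 0.029]
ee_rot: [-0.079, 0.997, -0.0, 0.0]
ft_force: [0.6, -0.2, 1.7]
opening: 0.565
gripper_force: 12.0
time_s: 36.88
eef_pos: [0.4494, -0.0465, 0.1524]
ee_rot: [-0.079, 0.997, -0.001, 0.003]
ft_force: [0.6, -0.6, -1.0]
opening: 0.559
gripper_force: 20.0
```

```bash
python3 -m pendant '{"xyz":[[0,0.1,0.3],[0.05,0.4,0.4],[0.15,0.7,0.4],[0.2,0.9,0.4],[0.2,0.9,0.4]],"twist":[0,0,0,0,0],"hand":[0.3,0.3,0.3,0.3,0.3]}' >/dev/null
python3 -m pendant '{"xyz":[[0.08,0.29,0],[0.08,0.29,0],[0.08,0.29,-0.1],[0.08,0.29,-0.1],[0.08,0.29,-0.1]],"twist":[0,0,0,0,0],"hand":[0.3,0.3,0.3,0.3,0.3]}'
```

```text
time_s: 38.12
eef_pos: [0.4802, 0.0964, 0.1845]
ee_rot: [-0.079, 0.997, -0.0, -0.0]
ft_force: [-0.2, 0.2, -0.3]
opening: 0.564
gripper_force: 20.0
```

```bash
python3 -m pendant '{"xyz":[[0.02,0,-0.06],[0.02,0,-0.12],[0.02,0,-0.16],[0.02,0,-0.16]],"twist":[0,0,0,0],"hand":[0.3,0.3,0.3,0.3]}'>/dev/null; python3 o.py
for i in 1 2 3 4; do python3 -m pendant '{"xyz":[[0,0,-0.008],[0,0,-0.014],[0,0,-0.014]],"twist":[0,0,0],"hand":[0.3,0.3,0.3]}'>/dev/null; python3 o.py; done
```

```text
TCPstand mm [-84.8288   1.3778 164.9655] F [-0.8  0.4 -1.7] M [0.128 0.015 0.039]
TCPstand mm [-84.3528   1.2758 164.0369] F [-0.3  0.9 -1.3] M [ 0.024 -0.009  0.032]
TCPstand mm [-84.4568   1.2747 162.1848] F [ 0.4  0.3 -1.7] M [ 0.028 -0.011 -0.04 ]
TCPstand mm [-84.4617   1.2724 160.507 ] F [ 0.1 -0.5 -0.4] M [ 0.114 -0.007 -0.054]
TCPstand mm [-84.4703   1.2806 158.7947] F [-0.3  0.2 -1.3] M [0.061 0.008 0.036]
```

```bash
for i in 1 2; do python3 -m pendant '{"xyz":[[0,0,-0.005],[0,0,-0.008],[0,0,-0.008]],"twist":[0,0,0],"hand":[0.3,0.3,0.3]}'>/dev/null; python3 o.py; done
```

```text
TCPstand mm [-84.3994   1.257  157.937 ] F [ 0.   0.2 -1.6] M [ 0.057 -0.03  -0.014]
TCPstand mm [-84.4183   1.2674 156.9732] F [-0.7 -0.6 -1.5] M [ 0.08  -0.032  0.042]
```

```bash
for i in 1 2 3; do python3 -m pendant '{"xyz":[[0,0,-0.005],[0,0,-0.008],[0,0,-0.008]],"twist":[0,0,0],"hand":[0.3,0.3,0.3]}'>/dev/null; python3 o.py; done
```

```text
TCPstand mm [-84.2206   1.234  156.3073] F [-0.2  0.5 -0.1] M [ 0.073  0.074 -0.059]
TCPstand mm [-83.8327   1.1608 156.0913] F [-1.5 -0.4  5.4] M [0.095 0.318 0.015]
TCPstand mm [-83.4454   1.0877 155.9205] F [-2.8  1.  10.2] M [0.162 0.518 0.047]
```

```bash
python3 -m pendant '{"xyz":[[0,0,0.01],[0,0,0.014],[0,0,0.014],[0,0,0.014],[0,0,0.014],[0,0,0.014],[0,0,0.014]],"twist":[0,0,0,0,0,0,0],"hand":[0.3,0.3,0.6,0.65,0.75,0.85,0.85]}'
python3 -m pendant '{"xyz":[[0,0,0.15],[0,0,0.4],[0,0,0.7],[-0.2,0,1],[-0.5,0,1],[-0.8,0,1],[-0.8,0,1],[-0.8,0,1]],"twist":[0,0,0,0,0,0,0,0],"hand":[0.85,0.85,0.85,0.85,0.85,0.85,0.85,0.85]}'
python3 - <<'E'
from h import *
import cv2
z=np.load("m2.npz")['g'];S=cam("side");g=ctrl.grab_frame("side");cv2.imwrite("pics/end_side.png",g)
st=[.5664,.1095,.1591]
# cup rim ellipse centre/axes on the side picture: bright, grey pixels near the prediction
for l in((-.082,0,.198),(-.082,0,.129),(-.082,.027,.198),(-.082,-.027,.198)):print(l,proj(S,loc(st,l)))
u,v=proj(S,loc(st,(-.082,0,.165))).astype(int)
c=g[v-22:v+26,u-22:u+22].astype(int);sat=c.max(2)-c.min(2)
for r in (sat<40)[::2]:print(''.join('#' if a else '.' for a in r))
E
```

```text
time_s: 42.88
eef_pos: [0.4829, 0.0971, 0.1557]
ee_rot: [-0.079, 0.997, -0.0, -0.0]
ft_force: [-0.0, 0.3, -0.0]
opening: 0.853
gripper_force: 0.0
time_s: 43.88
eef_pos: [0.3876, 0.097, 0.2768]
ee_rot: [-0.079, 0.997, -0.0, 0.001]
ft_force: [0.5, 0.9, -0.9]
opening: 0.85
gripper_force: 0.0
(-0.082, 0, 0.198) [259.4578 194.4778]
(-0.082, 0, 0.129) [260.0128 210.9747]
(-0.082, 0.027, 0.198) [256.3473 189.1116]
(-0.082, -0.027, 0.198) [262.6424 199.9721]
.........#...............................###
..........................................##
...........................................#
...........................................#
...........................................#
...........................................#
................############..#............#
..............###############.....#........#
..............###############..............#
..............###############..............#
..............############.##..............#
...............##############..............#
...............##############....##........#
...............####################......###
..............##############################
..............##########################....
..............####################..........
..............#################.............
................##############..............
......................###...................
.......................................#####
................................############
............................################
.............................###############
```

```bash
python3 -c "
from workcell import ctrl
print(ctrl.sign_off())"
```

```text
the job is handed in; nothing more can be done
None
```

The dock is back on its screw, fully home with the spring pin latched (it resisted a gentle upward pull). The dosing cup stands upright in its tray, and the job was handed in at about 44 s; I checked the final cup position by image code only, since the picture limit was used up.

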